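# Tare the bench scale with two vessels on its pan

### The job

Two closed amber-glass vessels are going to be filled in one weighing: stand the larger of the two amber bottles and the squat wide amber jar upright side by side on the pan of the bench scale, setting them down gently. Then tare the scale: with the gripper, turn the round knob on its sloping front, regrasping as needed, until the tip of the needle points at the bold zero mark of the dial disc, wherever the load has carried it, and let go. Leave everything else on the bench where it is.

Things in the scene. Friction and masses are not known exactly. Their poses are not given: they have to be found in the camera images.
- scale: Mechanical bench scale, fixed to the bench: a white housing on a blue foot, 280 mm deep (x) by 340 mm wide (y), flat top 85 mm high. Origin: on the bench; the flat top runs from x = -110 to +90 mm, the front slope from x = -110 mm, 84 mm high, down to x = -190 mm, 38 mm high. +x points away from the slope, +y to the pan's side; the dial is at -y.
- pan: Steel tray 200 mm (x) by 160 mm (y), 14 mm deep, walls 3 mm; origin at the centre of its underside, 104 mm above the bench when empty, axes as the scale's. It rides on a spring (590 N/m, so it sinks some 6 to 9 mm under both vessels, up to 14 mm) and stays level.
- pan_floor (a point): centre of the tray's inner floor, about 107 mm above the bench when empty; the rim is 11 mm higher. Axes as the scale's.
- knob_grip (a point): point on the axis of the round fluted black knob, 52 mm across and 40 mm long, on the front slope on the dial's side (x = -150, y = -85 mm of the scale). The point lies 16 mm below the knob's outer face, 32 mm above the slope. z is the knob's axis, pointing out of the slope: 30 degrees from vertical, leaning to the scale's -x; x and y turn with the knob.
- zero_knob (a joint): angle of that knob (rad), growing clockwise seen from outside, range -1.5 to 4. Turning it swings the needle the same way round by 0.4 of its angle. It stays where it is left. Taring takes about 1.5 to 3 rad clockwise, so several grasps.
- dial_centre (a point): centre of the round dial, 160 mm across, face up in the scale's flat top on the -y side; 92 mm above the bench. A rigid clear cover (top 99 mm above the bench) keeps fingers off disc and needle.
- needle_tip (a point): tip of the black needle, 60 mm from the dial's centre (the short broad tail is its other end). Only the knob moves the needle.
- zero_mark (a point): point just inside the only bold mark on the white dial disc, a block 8 mm wide and 14 mm long (the other divisions are thin lines), 60 mm from the dial's centre. The disc turns clockwise under load, about 1.67 rad per kg on the pan; empty, the mark is towards the scale's +x. The scale is tared when the needle's tip is at this point.
- bottle: the large bottle: amber glass, black cap, 60 mm across, 120 mm high, straight sides up to 86 mm, then a shoulder and a cap 36 mm across; about 0.2 to 0.3 kg. Origin: centre of its underside; z up. Stands on the bench to one side of the scale.
- jar: the squat jar: amber glass, flat black lid 60 mm across, 66 mm across the body, 72 mm high, straight sides up to 50 mm; about 0.2 kg. Origin: centre of its underside; z up. Stands on the bench to one side of the scale.
- small_bottle: bystander: small slim amber bottle, 44 mm across, 85 mm high; origin at its underside
- tall_bottle: bystander: tall clear bottle, 62 mm across, 175 mm high; origin at its underside
- beaker: bystander: white porcelain beaker with a handle, 68 mm across, 85 mm high; origin at its underside
- mortar: bystander: white porcelain mortar, 96 mm across, 55 mm high; origin at its underside
- spatula: bystander: thin steel laboratory spatula lying on the bench, 170 mm long, 5 mm thick; origin under its middle
- tin: bystander: metal tin, 72 mm across, 100 mm high; origin at its underside
There are look-alikes about, which are no part of the job. Leave any yellow look-alike of the jar alone.

How it is judged:
By the outcome, as a careful person would: the job done as asked, in the order asked, and still so for the second after the job is handed in, with the robot touching nothing.
It also fails if it takes over 72 s, if anything falls off the work surface, if the arm or the gripper's body presses on something with over 40 N, if the wrist force passes 120 N, or if a joint passes its speed limit or range.

### The arm

A 6-joint arm with a two-finger parallel gripper is mounted at the origin on the work surface. World frame = base frame: x ahead of the robot, y to its left, z up, the work surface at z = 0. Lengths are in mm, angles in rad, forces in N, time in s.
With the tool pointing down it reaches from about 275 to 750 mm from the base axis. Payload 10.2 kg.
Tool frame: the origin (TCP) lies between the finger pads; the fingertips stand 25 mm ahead of it and the grasp point (between the pads) lies 6 mm ahead of it; z points along the fingers, y is the line along which they close (so a half turn about z gives the same grasp; the last joint's range is limited). The gripper opens to 85 mm and grips with 20 to 120 N. Pads are 22 mm wide; open, the fingers measure 114 mm over their backs; the gripper's body (76 mm by 85 mm) begins 54 mm behind the grasp point. The pads swing forward as they close: fully open they stand 13 mm farther back than shut.
Start: joints at [-1.54, 0.313, 1.498, -0, 1.331, -0.223], TCP at [131.806, -508.192, 256.294] pointing down, gripper open.
Joint ranges: [-2.94, 2.94], [-0.97, 2.17], [0.19, 2.56], [-1.23, 4.37], [0.02, 3.11], [-2.88, 2.88]. Speed limits (rad/s): [2.39, 2.39, 3.01, 3.14, 3.14, 3.14].

### API

Orientations are given as a unit quaternion [w, x, y, z].
In Python, from rig import ctrl, eyes, finish_job gives the robot as it stands.
- The arm moves only by the tool step_arm, never from a script. Its argument "increments" is a list of rows, each an object of numbers: "dx", "dy", "dz": the shift along the tool's x, y, z in units of 25 mm (1.0 is 25 mm); "wx", "wy", "wz": the turn, a rotation vector about the tool's x, y, z in units of 6 degrees (1.0 is 6 degrees). A call has 1 to 5 rows; each row shifts and turns the commanded pose from where the row before left it, along the tool's axes as they then stand; what a row does not reach is not made up. A row lasts 1/10 s, in which the tool goes at most 50 mm and 8.59 degrees, less where a joint would pass 70% of its speed; a pose out of reach is approached as far as the arm can. A call is refused whole if a number of a shift passes 1 or a number of a turn 1, either way. A call with a gripper value outside its range is refused whole. "fingers" is the finger opening in mm, from 0 to 85.4, set as the call begins (left out, the last holds). The fingers move at their own pace and stop on an object; "squeeze" is the grip in N (left out, the last holds). Time passes only in rows, so rows that do not move let the fingers close. It gives the time, the measured TCP pose, the force, the opening and the grip force at its end, in the units of the state.
- ctrl.sense(): the state, without advancing time (a new reading comes with each control period).
- eyes.capture(name): name is "side" or "top" or "wrist"; returns a dict with "frame" (480x640x3 uint8, blue, green, red), "fx", "fy", "cx", "cy" (pixels), "R" (3x3) and "t" (3): a world point X has camera coordinates R X + t; the wrist camera has in their place "tool_from_camera" (4x4, takes a point from camera to tool coordinates, whose origin is the TCP and whose axes are the flange's). Camera axes: x right, y down, z forward; pixel columns grow to the right and rows downward; lengths in mm; the calibration is good to about 2 mm. A picture is of the moment at which its call begins: read the wrist's pose just before it. There is no depth.
- finish_job(): hands the job in; it is judged then, once.
Trained networks look in the newest picture that a camera, given by its name, has taken for a name from the list of things; names that differ only in an ending like _2 or _b are one class to them, and where a whole thing is asked for, a point or a joint stands for the part that bears it (a point fixed in the world has none). Each returns a list of dicts, best first, with "p" (0 to 1); they miss things now and then, are a little off and sometimes report something else, mostly with a low value. They report only what shows in the picture. A call takes as long as a camera call. They do not tell look-alikes from the thing itself.
- eyes.cut_out(camera, label): "mask" (480x640 bool, what is visible of it).
- eyes.landmark_of(camera, label): "point" ([x, y, z] in mm, in the coordinates of the camera as it stood for that picture, good to about 4 mm: a listed point, or the origin of a listed thing).
The state is a dict: "time_s": time; "joints": joint angles; "dq": joint speeds; "tau": joint torques, N m; "eef_pos": TCP position; "ee_rot": TCP orientation; "force": force on the tool from outside, world axes, zero at the start; "wrist_torque": the same for the moment, N m; "grip_width": opening from 0.0 (shut) to 1.0 (fully open); "grip_force": force on a finger pad.
Only numpy, scipy, OpenCV 4.12 (cv2) and the standard library are available. Lean on these libraries where they do the work, as an engineer would, in place of code of your own. Each camera call takes 0.05 s, during which the arm holds its last target. There are 200 camera calls.

## Working session

There is one attempt and no reset: what is moved stays moved. The work goes in short steps, Python scripts to look and compute and a tool call to move; the robot and the scene stay as the last step left them, time stands still between calls to the robot, and variables do not carry over. Pictures are saved under pics/ and viewed, at most 10 in all, crops included, and the job is handed in when it is done.

Besides the shell and the picture viewer there is one more tool, called after "Emit:" as a command line: name --argument value ..., lists and objects as JSON in quotes. step_arm: Moves the arm, as the interface text tells. Its arguments: {"type":"object","properties":{"increments":{"type":"array"},"fingers":{"type":"number"},"squeeze":{"type":"number"}},"required":["increments"]}

```bash
mkdir -p pics; ls
cat > h.py <<'E'
import numpy as np, cv2
from rig import ctrl, eyes, finish_job
from scipy.spatial.transform import Rotation as Ro
def toW(c,p): return c["R"].T@(np.array(p)-c["t"])
def quat(s):
    q=s["ee_rot"]; return Ro.from_quat([q[1],q[2],q[3],q[0]])
def camW(c,s):  # wrist camera -> R,t world
    T=np.array(c["tool_from_camera"]); R=quat(s).as_matrix()
    Rc=R@T[:3,:3]; tc=R@T[:3,3]+np.array(s["eef_pos"])
    return dict(c,R=Rc.T,t=-Rc.T@tc)
def pix(c,X):
    v=c["R"]@np.array(X)+c["t"]; return c["fx"]*v[0]/v[2]+c["cx"],c["fy"]*v[1]/v[2]+c["cy"]
def ray(c,u,v,z):
    d=c["R"].T@np.array([(u-c["cx"])/c["fx"],(v-c["cy"])/c["fy"],1]); o=-c["R"].T@np.array(c["t"])
    return o+d*(z-o[2])/d[2]
E
cat > a.py <<'E'
from h import *
s=ctrl.sense(); print(s["time_s"],s["eef_pos"],s["ee_rot"],s["grip_width"])
for n in("top","side"):
    c=eyes.capture(n); cv2.imwrite(f"pics/{n}0.png",c["frame"])
    for l in "scale pan_floor knob_grip dial_centre needle_tip zero_mark bottle jar small_bottle tall_bottle beaker mortar spatula tin".split():
        for d in eyes.landmark_of(n,l)[:4]:
            w=toW(c,d["point"]); print(n,l,round(d["p"],2),w.round(),np.round(pix(c,w)))
E
python3 a.py
```

```text
pics
0.0 [ 131.80516479 -507.93650352  255.71177908] [-6.77326057e-04  9.91957619e-01  1.26568635e-01  6.75511031e-05] 1.00213097766538
top scale 0.88 [663.   6.  -1.] [327. 191.]
top pan_floor 0.69 [574.  15. 109.] [324. 218.]
top knob_grip 0.64 [ 683. -184.   87.] [409. 175.]
top dial_centre 0.79 [737. -37.  92.] [346. 151.]
top dial_centre 0.59 [ 286. -379.   -2.] [485. 346.]
top needle_tip 0.2 [737. -33.  93.] [345. 151.]
top zero_mark 0.87 [757.  22.  93.] [321. 142.]
top zero_mark 0.16 [573.  16. 104.] [324. 219.]
top bottle 0.8 [ 505. -357.   -2.] [473. 256.]
top bottle 0.36 [ 287. -379.   -1.] [485. 346.]
top jar 0.88 [536. 290.  -0.] [211. 240.]
top jar 0.84 [405. 420.   1.] [155. 293.]
top jar 0.6 [515. 405.  -0.] [163. 248.]
top small_bottle 0.67 [668. 348.   3.] [189. 188.]
top tall_bottle 0.81 [ 677. -384.   -3.] [481. 188.]
top tall_bottle 0.56 [608. 492.   2.] [130. 211.]
top beaker 0.71 [263. 291.  -2.] [206. 353.]
top mortar 0.65 [ 287. -378.    1.] [485. 346.]
top spatula 0.58 [ 354. -196.   -3.] [409. 317.]
top tin 0.96 [606. 493.  -1.] [130. 212.]
top tin 0.7 [515
[... 376 characters left out ...]
0.9 [ 508. -359.    3.] [355. 168.]
side jar 0.87 [537. 289.  -2.] [282. 327.]
side jar 0.76 [511. 406.   4.] [276. 367.]
side jar 0.58 [396. 415.  -2.] [319. 384.]
side small_bottle 0.73 [668. 347.  -1.] [227. 332.]
side small_bottle 0.31 [755.  28.  91.] [239. 215.]
side tall_bottle 0.9 [ 667. -379.   -3.] [311. 156.]
side tall_bottle 0.74 [755.  22.  93.] [240. 213.]
side tall_bottle 0.16 [571.  16. 110.] [301. 223.]
side beaker 0.73 [259. 294.   2.] [384. 356.]
side mortar 0.64 [ 287. -375.    0.] [421. 180.]
side mortar 0.28 [261. 295.  -0.] [384. 356.]
side spatula 0.57 [ 347. -202.   -1.] [392. 213.]
side tin 0.79 [604. 494.   1.] [228. 388.]
side tin 0.36 [738.  24.  91.] [245. 216.]
```

Run:
```python
import cv2
a=cv2.imread("pics/top0.png")[100:400,90:530];cv2.imwrite("pics/t.png",cv2.resize(a,(800,545),interpolation=cv2.INTER_CUBIC))
a=cv2.imread("pics/side0.png")[130:430,190:490]
cv2.imwrite("pics/s.png",cv2.resize(a,(600,600),interpolation=cv2.INTER_CUBIC))
```

```text
(no output)
```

View pics/t.png

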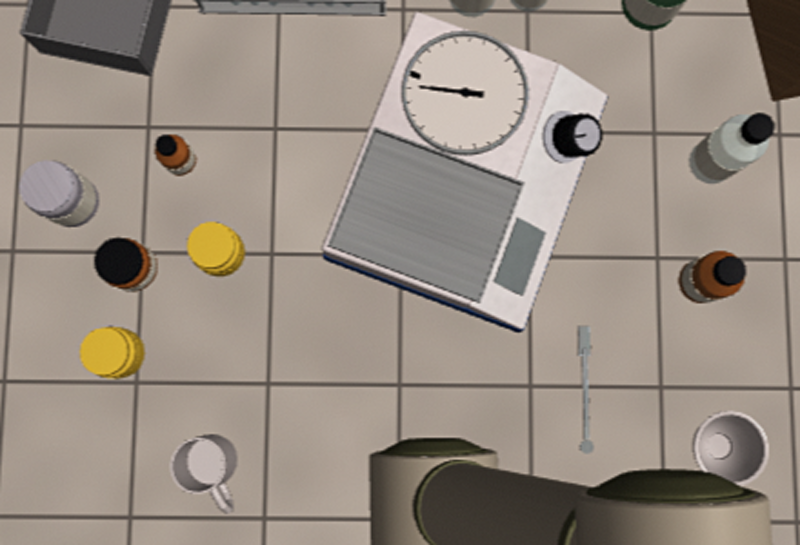

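View pics/s.png

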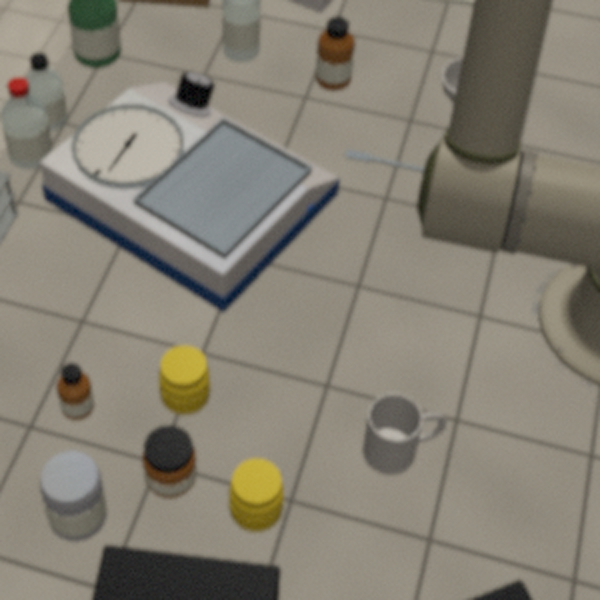

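Candidates for the bottle: amber with black cap at top px (473,256) and the small slim one at (189,188). The first is clearly larger. Candidates for the jar: amber body with black lid at (163,248), and yellow look-alikes at (211,240) and (155,293). The first is amber. I'll confirm both in one crop.

```bash
cat > plan.py <<'E'
# usage: plan(target_pos, target_rot) -> rows from a pose, 0.1 s each
from h import *
def tool(yaw_deg,tilt=0,spin=0):
    y=np.radians(yaw_deg); x=np.array([np.cos(y),np.sin(y),0]); z=np.array([0,0,-1.])
    M=np.column_stack([x,np.cross(z,x),z])
    return Ro.from_matrix(M)*Ro.from_euler("YZ",[tilt,spin],degrees=True)
def plan(P,R,tp,tr,say=""):
    P=np.array(P,float);tp=np.array(tp,float);out=[]
    while len(out)<40:
        w=(R.inv()*tr).as_rotvec(degrees=True)/6; d=R.inv().apply(tp-P)/25
        if abs(d).max()<.02 and abs(w).max()<.05: break
        n=max(1,abs(d).max(),abs(w).max(),np.linalg.norm(w)/1.4)
        d=np.round(d/n,2); w=np.round(w/n,2); out.append((d,w))
        P=P+R.apply(d*25); R=R*Ro.from_rotvec(w*6,degrees=True)
    print(say,len(out),"rows")
    for i,(d,w) in enumerate(out):
        print("",i," ".join(f"{k}={v:g}" for k,v in zip(("dx","dy","dz","wx","wy","wz"),[*d,*w]) if v))
    return P,R
E
cat > b.py <<'E'
from plan import *
t=cv2.imread("pics/top0.png");s=cv2.imread("pics/side0.png")
f=lambda a,u,v:cv2.resize(a[v-35:v+35,u-35:u+35],(380,290),interpolation=cv2.INTER_CUBIC)
cv2.imwrite("pics/c.png",np.vstack([np.hstack([f(t,163,248),f(t,473,250)]),np.hstack([f(s,276,360),f(s,355,160)])]))
st=ctrl.sense();P=st["eef_pos"];R=quat(st)
a=tool(72.3)
P,R=plan(P,R,[506.5,-358,190],a,"above bottle");P,R=plan(P,R,[506.5,-358,76],a,"down")
E
python3 b.py
```

```text
above bottle 15 rows
 0 dx=1 dy=-0.13 dz=0.17 wz=-0.6
 1 dx=1 dy=-0.06 dz=0.16 wz=-0.6
 2 dx=1 dz=0.16 wz=-0.6
 3 dx=1 dy=0.06 dz=0.16 wz=-0.6
 4 dx=1 dy=0.12 dz=0.17 wz=-0.6
 5 dx=1 dy=0.19 dz=0.17 wz=-0.61
 6 dx=1 dy=0.26 dz=0.17 wz=-0.61
 7 dx=1 dy=0.32 dz=0.17 wz=-0.63
 8 dx=1 dy=0.4 dz=0.18 wz=-0.64
 9 dx=1 dy=0.48 dz=0.18 wz=-0.66
 10 dx=1 dy=0.57 dz=0.19 wz=-0.68
 11 dx=1 dy=0.67 dz=0.2 wz=-0.72
 12 dx=1 dy=0.78 dz=0.21 wz=-0.76
 13 dx=1 dy=0.92 dz=0.22 wz=-0.81
 14 dx=0.58 dy=0.63 dz=0.14 wz=-0.51
down 5 rows
 0 dz=1
 1 dz=1
 2 dz=1
 3 dz=1
 4 dz=0.56
```

View pics/c.png

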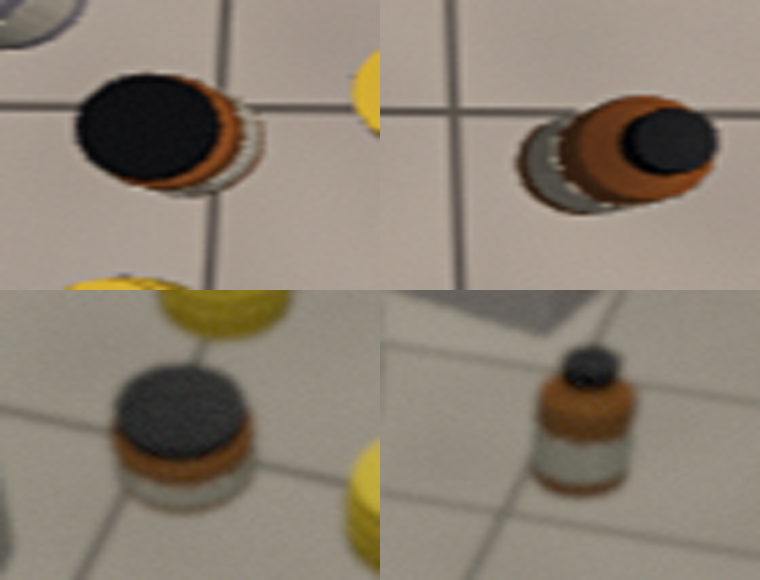

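The crops show the amber jar with a flat black lid (left) and the large amber bottle with a black cap (right). Both fit their descriptions, so I'm moving to the bottle.

Emit:
step_arm --increments '[{"dx":1,"dy":-0.13,"dz":0.17,"wz":-0.6},{"dx":1,"dy":-0.06,"dz":0.16,"wz":-0.6},{"dx":1,"dz":0.16,"wz":-0.6},{"dx":1,"dy":0.06,"dz":0.16,"wz":-0.6},{"dx":1,"dy":0.12,"dz":0.17,"wz":-0.6}]' --fingers 85 --squeeze 30

```text
invalid input at $.increments[0]: expected keys dx, dy, dz, wx, wy, wz
```

Emit:
step_arm --increments '[{"dx":1,"dy":0.19,"dz":0.17,"wz":-0.61},{"dx":1,"dy":0.26,"dz":0.17,"wz":-0.61},{"dx":1,"dy":0.32,"dz":0.17,"wz":-0.63},{"dx":1,"dy":0.4,"dz":0.18,"wz":-0.64},{"dx":1,"dy":0.48,"dz":0.18,"wz":-0.66}]'

```text
invalid input at $.increments[0]: expected keys dx, dy, dz, wx, wy, wz
```

Emit:
step_arm --increments '[{"dx":1,"dy":0.57,"dz":0.19,"wz":-0.68},{"dx":1,"dy":0.67,"dz":0.2,"wz":-0.72},{"dx":1,"dy":0.78,"dz":0.21,"wz":-0.76},{"dx":1,"dy":0.92,"dz":0.22,"wz":-0.81},{"dx":0.58,"dy":0.63,"dz":0.14,"wz":-0.51}]'

```text
invalid input at $.increments[0]: expected keys dx, dy, dz, wx, wy, wz
```

All six keys are required.

Emit:
step_arm --increments '[{"dx":1,"dy":-0.13,"dz":0.17,"wx":0,"wy":0,"wz":-0.6},{"dx":1,"dy":-0.06,"dz":0.16,"wx":0,"wy":0,"wz":-0.6},{"dx":1,"dy":0,"dz":0.16,"wx":0,"wy":0,"wz":-0.6},{"dx":1,"dy":0.06,"dz":0.16,"wx":0,"wy":0,"wz":-0.6},{"dx":1,"dy":0.12,"dz":0.17,"wx":0,"wy":0,"wz":-0.6}]' --fingers 85 --squeeze 30

```text
time_s: 2.0
eef_pos: [249.2, -461.1, 235.7]
ee_rot: [0.0, 0.96, 0.281, -0.0]
force: [-0.1, -0.8, -0.4]
grip_width: 0.991
grip_force: 0.0
```

Emit:
step_arm --increments '[{"dx":1,"dy":0.19,"dz":0.17,"wx":0,"wy":0,"wz":-0.61},{"dx":1,"dy":0.26,"dz":0.17,"wx":0,"wy":0,"wz":-0.61},{"dx":1,"dy":0.32,"dz":0.17,"wx":0,"wy":0,"wz":-0.63},{"dx":1,"dy":0.4,"dz":0.18,"wx":0,"wy":0,"wz":-0.64},{"dx":1,"dy":0.48,"dz":0.18,"wx":0,"wy":0,"wz":-0.66}]'

```text
time_s: 2.5
eef_pos: [371.9, -411.8, 213.9]
ee_rot: [0.0, 0.9, 0.435, -0.0]
force: [0.4, 0.4, 0.1]
grip_width: 0.994
grip_force: 0.0
```

Emit:
step_arm --increments '[{"dx":1,"dy":0.57,"dz":0.19,"wx":0,"wy":0,"wz":-0.68},{"dx":1,"dy":0.67,"dz":0.2,"wx":0,"wy":0,"wz":-0.72},{"dx":1,"dy":0.78,"dz":0.21,"wx":0,"wy":0,"wz":-0.76},{"dx":1,"dy":0.92,"dz":0.22,"wx":0,"wy":0,"wz":-0.81},{"dx":0.58,"dy":0.63,"dz":0.14,"wx":0,"wy":0,"wz":-0.51}]'

```text
time_s: 3.0
eef_pos: [508.2, -356.9, 189.4]
ee_rot: [-0.0, 0.806, 0.592, 0.0]
force: [0.4, -0.0, -0.1]
grip_width: 0.998
grip_force: 0.0
```

```bash
cat > w.py <<'E'
import sys
from h import *
s=ctrl.sense(); c=camW(eyes.capture("wrist"),s)
print(np.round(s["eef_pos"],1),np.round(s["joints"],2),s["time_s"])
for l in sys.argv[1:]:
    for d in eyes.landmark_of("wrist",l)[:2]:
        w=toW(c,d["point"]); print(l,round(d["p"],2),w.round(1),np.round(pix(c,w)))
E
python3 w.py bottle
```

```text
[ 508.2 -356.9  189.4] [-0.8   0.58  1.28  0.    1.29 -0.5 ] 3.0
bottle 0.81 [ 510.  -359.4   -3.9] [324. 224.]
```

Emit:
step_arm --increments '[{"dx":0,"dy":0,"dz":1,"wx":0,"wy":0,"wz":0},{"dx":0,"dy":0,"dz":1,"wx":0,"wy":0,"wz":0},{"dx":0,"dy":0,"dz":1,"wx":0,"wy":0,"wz":0},{"dx":0,"dy":0,"dz":1,"wx":0,"wy":0,"wz":0},{"dx":0,"dy":0,"dz":0.54,"wx":0,"wy":0,"wz":0}]'

```text
time_s: 3.6
eef_pos: [505.2, -358.1, 74.7]
ee_rot: [-0.001, 0.808, 0.589, -0.0]
force: [0.3, -0.4, 0.4]
grip_width: 1.0
grip_force: 0.0
```

Emit:
step_arm --increments '[{"dx":0,"dy":0,"dz":0,"wx":0,"wy":0,"wz":0},{"dx":0,"dy":0,"dz":0,"wx":0,"wy":0,"wz":0},{"dx":0,"dy":0,"dz":0,"wx":0,"wy":0,"wz":0},{"dx":0,"dy":0,"dz":0,"wx":0,"wy":0,"wz":0},{"dx":0,"dy":0,"dz":0,"wx":0,"wy":0,"wz":0}]' --fingers 45 --squeeze 30

```text
time_s: 4.1
eef_pos: [506.8, -358.6, 77.8]
ee_rot: [0.001, 0.807, 0.59, 0.0]
force: [-0.1, -1.0, 5.0]
grip_width: 0.695
grip_force: 33.4
```

```bash
cat > d.py <<'E'
from plan import *
c=eyes.capture("top"); m=eyes.cut_out("top","pan")[0]
cs,_=cv2.findContours(m["mask"].astype(np.uint8),0,cv2.CHAIN_APPROX_NONE)
k=max(cs,key=cv2.contourArea)[:,0]
W=np.array([ray(c,u,v,117)[:2] for u,v in k],np.float32)
print(m["p"],cv2.minAreaRect(W))
s=ctrl.sense();P=s["eef_pos"];R=quat(s)
a=tool(72.3);print(R.as_matrix().round(3).tolist())
P,R=plan(P,R,[507,-358,205],a,"lift")
P,R=plan(P,R,[558,-27,215],a,"over pan")
E
python3 d.py
```

```text
0.72 ((574.6232299804688, 14.163398742675781), (202.89312744140625, 165.55673217773438), 69.92842102050781)
[[0.304, 0.953, 0.001], [0.953, -0.304, -0.002], [-0.001, 0.002, -1.0]]
lift 6 rows
 0 dz=-1
 1 dz=-1
 2 dx=0.01 dz=-1 wx=0.01
 3 dz=-1 wy=0.01
 4 dx=0.01 dy=0.01 dz=-1 wx=0.01
 5 dz=-0.09
over pan 14 rows
 0 dx=1 dy=-0.16 dz=-0.03
 1 dx=1 dy=-0.16 dz=-0.03
 2 dx=1 dy=-0.16 dz=-0.03
 3 dx=1 dy=-0.16 dz=-0.03
 4 dx=1 dy=-0.16 dz=-0.03
 5 dx=1 dy=-0.16 dz=-0.03
 6 dx=1 dy=-0.15 dz=-0.03
 7 dx=1 dy=-0.16 dz=-0.03
 8 dx=1 dy=-0.15 dz=-0.03
 9 dx=1 dy=-0.16 dz=-0.03
 10 dx=1 dy=-0.15 dz=-0.03
 11 dx=1 dy=-0.16 dz=-0.03
 12 dx=1 dy=-0.15 dz=-0.03
 13 dx=0.23 dy=-0.04 dz=-0.01
```

Emit:
step_arm --increments '[{"dx":0,"dy":0,"dz":-1,"wx":0,"wy":0,"wz":0},{"dx":0,"dy":0,"dz":-1,"wx":0,"wy":0,"wz":0},{"dx":0,"dy":0,"dz":-1,"wx":0,"wy":0,"wz":0},{"dx":0,"dy":0,"dz":-1,"wx":0,"wy":0,"wz":0},{"dx":0.5,"dy":-0.08,"dz":-1,"wx":0,"wy":0,"wz":0}]'

```text
time_s: 4.7
eef_pos: [507.8, -346.1, 202.0]
ee_rot: [-0.0, 0.808, 0.59, -0.0]
force: [0.5, 0.1, -3.3]
grip_width: 0.693
grip_force: 34.1
```

Emit:
step_arm --increments '[{"dx":1,"dy":-0.16,"dz":-0.5,"wx":0,"wy":0,"wz":0},{"dx":1,"dy":-0.16,"dz":0,"wx":0,"wy":0,"wz":0},{"dx":1,"dy":-0.16,"dz":0,"wx":0,"wy":0,"wz":0},{"dx":1,"dy":-0.16,"dz":0,"wx":0,"wy":0,"wz":0},{"dx":1,"dy":-0.16,"dz":0,"wx":0,"wy":0,"wz":0}]'

```text
time_s: 5.2
eef_pos: [527.1, -219.2, 213.6]
ee_rot: [-0.001, 0.807, 0.59, -0.0]
force: [0.3, 0.9, -3.7]
grip_width: 0.696
grip_force: 34.1
```

Emit:
step_arm --increments '[{"dx":1,"dy":-0.16,"dz":0,"wx":0,"wy":0,"wz":0},{"dx":1,"dy":-0.16,"dz":0,"wx":0,"wy":0,"wz":0},{"dx":1,"dy":-0.16,"dz":0,"wx":0,"wy":0,"wz":0},{"dx":1,"dy":-0.16,"dz":0,"wx":0,"wy":0,"wz":0},{"dx":1,"dy":-0.16,"dz":0,"wx":0,"wy":0,"wz":0}]'

```text
time_s: 5.7
eef_pos: [545.9, -94.0, 213.7]
ee_rot: [-0.0, 0.807, 0.59, -0.0]
force: [0.2, 0.2, -3.0]
grip_width: 0.696
grip_force: 34.1
```

Emit:
step_arm --increments '[{"dx":1,"dy":-0.16,"dz":0,"wx":0,"wy":0,"wz":0},{"dx":1,"dy":-0.16,"dz":0,"wx":0,"wy":0,"wz":0},{"dx":0.6,"dy":-0.1,"dz":0,"wx":0,"wy":0,"wz":0},{"dx":0.2,"dy":0,"dz":0,"wx":0,"wy":0,"wz":0},{"dx":0,"dy":0,"dz":0,"wx":0,"wy":0,"wz":0}]'

```text
time_s: 6.2
eef_pos: [557.5, -25.4, 213.9]
ee_rot: [-0.0, 0.807, 0.59, -0.0]
force: [0.1, 0.7, -2.6]
grip_width: 0.694
grip_force: 34.1
```

Emit:
step_arm --increments '[{"dx":0,"dy":0,"dz":0.5,"wx":0,"wy":0,"wz":0},{"dx":0,"dy":0,"dz":0.3,"wx":0,"wy":0,"wz":0},{"dx":0,"dy":0,"dz":0.15,"wx":0,"wy":0,"wz":0},{"dx":0,"dy":0,"dz":0.08,"wx":0,"wy":0,"wz":0},{"dx":0,"dy":0,"dz":0.08,"wx":0,"wy":0,"wz":0}]'

```text
time_s: 6.7
eef_pos: [557.5, -25.6, 186.2]
ee_rot: [0.0, 0.807, 0.59, 0.0]
force: [-0.1, -0.7, -2.5]
grip_width: 0.695
grip_force: 34.1
```

Emit:
step_arm --increments '[{"dx":0,"dy":0,"dz":0.05,"wx":0,"wy":0,"wz":0},{"dx":0,"dy":0,"dz":0.05,"wx":0,"wy":0,"wz":0},{"dx":0,"dy":0,"dz":0.05,"wx":0,"wy":0,"wz":0},{"dx":0,"dy":0,"dz":0,"wx":0,"wy":0,"wz":0},{"dx":0,"dy":0,"dz":0,"wx":0,"wy":0,"wz":0}]'

```text
time_s: 7.2
eef_pos: [557.5, -25.4, 182.7]
ee_rot: [0.0, 0.807, 0.59, 0.0]
force: [-0.2, 0.3, -1.8]
grip_width: 0.697
grip_force: 34.2
```

Emit:
step_arm --increments '[{"dx":0,"dy":0,"dz":0.06,"wx":0,"wy":0,"wz":0},{"dx":0,"dy":0,"dz":0.06,"wx":0,"wy":0,"wz":0},{"dx":0,"dy":0,"dz":0,"wx":0,"wy":0,"wz":0},{"dx":0,"dy":0,"dz":0,"wx":0,"wy":0,"wz":0}]'

```text
time_s: 7.6
eef_pos: [557.5, -25.4, 179.7]
ee_rot: [0.0, 0.807, 0.59, 0.0]
force: [0.2, -0.2, 0.6]
grip_width: 0.694
grip_force: 34.3
```

Full weight is now on the pan, so I'm releasing slowly and going up. The jar leg gets planned while I do that.

Emit:
step_arm --increments '[{"dx":0,"dy":0,"dz":0,"wx":0,"wy":0,"wz":0},{"dx":0,"dy":0,"dz":0,"wx":0,"wy":0,"wz":0},{"dx":0,"dy":0,"dz":0,"wx":0,"wy":0,"wz":0}]' --fingers 66

```text
time_s: 7.9
eef_pos: [557.4, -25.3, 179.6]
ee_rot: [0.0, 0.807, 0.59, 0.0]
force: [-0.4, 0.4, -0.1]
grip_width: 0.77
grip_force: 0.0
```

Emit:
step_arm --increments '[{"dx":0,"dy":0,"dz":0,"wx":0,"wy":0,"wz":0},{"dx":0,"dy":0,"dz":0,"wx":0,"wy":0,"wz":0},{"dx":0,"dy":0,"dz":-0.5,"wx":0,"wy":0,"wz":0},{"dx":0,"dy":0,"dz":-1,"wx":0,"wy":0,"wz":0},{"dx":0,"dy":0,"dz":-1,"wx":0,"wy":0,"wz":0}]' --fingers 85

```text
time_s: 8.4
eef_pos: [557.4, -25.3, 243.7]
ee_rot: [0.0, 0.807, 0.59, 0.0]
force: [0.4, -0.7, 0.3]
grip_width: 0.997
grip_force: 0.0
```

Run:
```python
from plan import *
c=eyes.capture("top")
for d in eyes.landmark_of("top","bottle")[:2]: print(toW(c,d["point"]).round(),d["p"])
s=ctrl.sense();P=s["eef_pos"];R=quat(s);a=tool(72.3);print(P,s["time_s"])
P,R=plan(P,R,[557.5,-25.4,265],a,"lift")
P,R=plan(P,R,[513,406,170],a,"over jar");
```

```text
[558. -24. 101.] 0.57
[558.62195678 -25.61381082 246.3442436 ] 8.5
lift 1 rows
 0 dx=-0.01 dy=-0.04 dz=-0.75 wx=0.07
over jar 16 rows
 0 dx=1 dy=-0.44 dz=0.24
 1 dx=1 dy=-0.44 dz=0.24
 2 dx=1 dy=-0.44 dz=0.24
 3 dx=1 dy=-0.43 dz=0.24
 4 dx=1 dy=-0.44 dz=0.24
 5 dx=1 dy=-0.43 dz=0.24
 6 dx=1 dy=-0.44 dz=0.24
 7 dx=1 dy=-0.43 dz=0.24
 8 dx=1 dy=-0.44 dz=0.24
 9 dx=1 dy=-0.43 dz=0.24
 10 dx=1 dy=-0.44 dz=0.24
 11 dx=1 dy=-0.43 dz=0.24
 12 dx=1 dy=-0.44 dz=0.24
 13 dx=1 dy=-0.43 dz=0.24
 14 dx=1 dy=-0.44 dz=0.24
 15 dx=0.9 dy=-0.39 dz=0.21
```

Emit:
step_arm --increments '[{"dx":0,"dy":0,"dz":-1,"wx":0,"wy":0,"wz":0},{"dx":0.5,"dy":-0.2,"dz":-0.5,"wx":0,"wy":0,"wz":0},{"dx":1,"dy":-0.44,"dz":0,"wx":0,"wy":0,"wz":0},{"dx":1,"dy":-0.44,"dz":0,"wx":0,"wy":0,"wz":0},{"dx":1,"dy":-0.44,"dz":0,"wx":0,"wy":0,"wz":0}]'

```text
time_s: 9.0
eef_pos: [547.3, 71.4, 279.5]
ee_rot: [-0.0, 0.807, 0.59, 0.0]
force: [0.8, -0.5, 0.3]
grip_width: 0.999
grip_force: 0.0
```

Emit:
step_arm --increments '[{"dx":1,"dy":-0.44,"dz":0.3,"wx":0,"wy":0,"wz":0},{"dx":1,"dy":-0.44,"dz":0.3,"wx":0,"wy":0,"wz":0},{"dx":1,"dy":-0.44,"dz":0.3,"wx":0,"wy":0,"wz":0},{"dx":1,"dy":-0.44,"dz":0.3,"wx":0,"wy":0,"wz":0},{"dx":1,"dy":-0.44,"dz":0.3,"wx":0,"wy":0,"wz":0}]'

```text
time_s: 9.5
eef_pos: [532.6, 207.3, 241.7]
ee_rot: [-0.0, 0.807, 0.59, -0.0]
force: [-0.3, -0.3, -0.8]
grip_width: 0.998
grip_force: 0.0
```

Emit:
step_arm --increments '[{"dx":1,"dy":-0.44,"dz":0.4,"wx":0,"wy":0,"wz":0},{"dx":1,"dy":-0.44,"dz":0.4,"wx":0,"wy":0,"wz":0},{"dx":1,"dy":-0.44,"dz":0.4,"wx":0,"wy":0,"wz":0},{"dx":1,"dy":-0.44,"dz":0.5,"wx":0,"wy":0,"wz":0},{"dx":1,"dy":-0.44,"dz":0.6,"wx":0,"wy":0,"wz":0}]'

```text
time_s: 10.0
eef_pos: [518.1, 343.1, 184.3]
ee_rot: [-0.0, 0.807, 0.59, 0.0]
force: [-0.1, -0.1, -0.3]
grip_width: 0.991
grip_force: 0.0
```

Emit:
step_arm --increments '[{"dx":1,"dy":-0.44,"dz":0.3,"wx":0,"wy":0,"wz":0},{"dx":1,"dy":-0.42,"dz":0.3,"wx":0,"wy":0,"wz":0},{"dx":0.4,"dy":-0.15,"dz":0,"wx":0,"wy":0,"wz":0},{"dx":0,"dy":0,"dz":0,"wx":0,"wy":0,"wz":0}]'

```text
time_s: 10.4
eef_pos: [512.4, 407.2, 169.5]
ee_rot: [-0.0, 0.807, 0.591, -0.0]
force: [0.0, -0.0, -0.0]
grip_width: 0.995
grip_force: 0.0
```

```bash
python3 w.py jar
```

```text
[512.4 407.2 169.5] [0.49 0.67 1.18 0.   1.3  0.8 ] 10.4
jar 0.9 [538.4 288.   -1.8] [383. 330.]
jar 0.89 [402.4 414.4   0.9] [205. 256.]
```

```bash
sed -i 's/\[:2\]/[:4]/' w.py; python3 w.py jar
```

```text
[513.2 405.5 170. ] [ 0.49  0.67  1.18 -0.    1.29  0.8 ] 10.5
jar 0.86 [ 5.170e+02  4.041e+02 -2.000e-01] [326. 228.]
jar 0.83 [539.3 287.1  -2.3] [383. 329.]
jar 0.69 [400.5 414.6   0.6] [202. 255.]
```

Emit:
step_arm --increments '[{"dx":0,"dy":0.04,"dz":1,"wx":0,"wy":0,"wz":0},{"dx":0,"dy":0,"dz":1,"wx":0,"wy":0,"wz":0},{"dx":0,"dy":0,"dz":1,"wx":0,"wy":0,"wz":0},{"dx":0,"dy":0,"dz":1,"wx":0,"wy":0,"wz":0},{"dx":0,"dy":0,"dz":1,"wx":0,"wy":0,"wz":0}]'

```text
time_s: 11.1
eef_pos: [514.6, 404.8, 44.2]
ee_rot: [0.0, 0.808, 0.59, 0.0]
force: [0.1, -0.0, -0.2]
grip_width: 0.995
grip_force: 0.0
```

Emit:
step_arm --increments '[{"dx":0,"dy":0,"dz":0.26,"wx":0,"wy":0,"wz":0},{"dx":0,"dy":0,"dz":0,"wx":0,"wy":0,"wz":0}]'

```text
time_s: 11.3
eef_pos: [514.1, 405.0, 37.9]
ee_rot: [-0.0, 0.808, 0.59, -0.001]
force: [-0.0, -0.0, 1.0]
grip_width: 0.996
grip_force: 0.0
```

Emit:
step_arm --increments '[{"dx":0,"dy":0,"dz":0,"wx":0,"wy":0,"wz":0},{"dx":0,"dy":0,"dz":0,"wx":0,"wy":0,"wz":0},{"dx":0,"dy":0,"dz":0,"wx":0,"wy":0,"wz":0},{"dx":0,"dy":0,"dz":0,"wx":0,"wy":0,"wz":0},{"dx":0,"dy":0,"dz":0,"wx":0,"wy":0,"wz":0}]' --fingers 50

```text
time_s: 11.8
eef_pos: [515.1, 405.9, 40.3]
ee_rot: [0.0, 0.807, 0.59, 0.002]
force: [-0.1, -2.0, 6.8]
grip_width: 0.765
grip_force: 33.7
```

Emit:
step_arm --increments '[{"dx":0,"dy":0,"dz":-0.6,"wx":0,"wy":0,"wz":0},{"dx":0,"dy":0,"dz":-1,"wx":0,"wy":0,"wz":0},{"dx":0,"dy":0,"dz":-1,"wx":0,"wy":0,"wz":0},{"dx":0,"dy":0,"dz":-1,"wx":0,"wy":0,"wz":0},{"dx":0,"dy":0,"dz":-1,"wx":0,"wy":0,"wz":0}]'

```text
time_s: 12.3
eef_pos: [513.7, 405.7, 155.2]
ee_rot: [-0.0, 0.807, 0.59, 0.0]
force: [1.2, -0.7, -1.9]
grip_width: 0.761
grip_force: 34.7
```

Emit:
step_arm --increments '[{"dx":-0.6,"dy":0.34,"dz":-0.84,"wx":0,"wy":0,"wz":0},{"dx":-1,"dy":0.57,"dz":0,"wx":0,"wy":0,"wz":0},{"dx":-1,"dy":0.57,"dz":0,"wx":0,"wy":0,"wz":0},{"dx":-1,"dy":0.57,"dz":0,"wx":0,"wy":0,"wz":0},{"dx":-1,"dy":0.57,"dz":0,"wx":0,"wy":0,"wz":0}]'

```text
time_s: 12.8
eef_pos: [541.4, 275.2, 175.2]
ee_rot: [0.0, 0.807, 0.59, 0.0]
force: [-0.2, -0.3, -2.7]
grip_width: 0.763
grip_force: 34.7
```

Emit:
step_arm --increments '[{"dx":-1,"dy":0.57,"dz":0,"wx":0,"wy":0,"wz":0},{"dx":-1,"dy":0.57,"dz":0,"wx":0,"wy":0,"wz":0},{"dx":-1,"dy":0.57,"dz":0,"wx":0,"wy":0,"wz":0},{"dx":-1,"dy":0.57,"dz":0,"wx":0,"wy":0,"wz":0},{"dx":-1,"dy":0.57,"dz":0,"wx":0,"wy":0,"wz":0}]'

```text
time_s: 13.3
eef_pos: [571.4, 134.5, 175.2]
ee_rot: [0.0, 0.807, 0.59, 0.0]
force: [0.8, -0.6, -2.6]
grip_width: 0.757
grip_force: 34.7
```

Emit:
step_arm --increments '[{"dx":-1,"dy":0.57,"dz":0,"wx":0,"wy":0,"wz":0},{"dx":-1,"dy":0.57,"dz":0,"wx":0,"wy":0,"wz":0},{"dx":-0.6,"dy":0.35,"dz":0,"wx":0,"wy":0,"wz":0},{"dx":-0.2,"dy":0.1,"dz":0,"wx":0,"wy":0,"wz":0},{"dx":0,"dy":0,"dz":0,"wx":0,"wy":0,"wz":0}]'

```text
time_s: 13.8
eef_pos: [588.0, 56.8, 174.3]
ee_rot: [-0.0, 0.808, 0.59, 0.0]
force: [0.1, 0.8, -2.3]
grip_width: 0.761
grip_force: 34.7
```

Exactly above the spot. Lowering about 28 mm, then more slowly.

Emit:
step_arm --increments '[{"dx":0,"dy":0,"dz":0.6,"wx":0,"wy":0,"wz":0},{"dx":0,"dy":0,"dz":0.35,"wx":0,"wy":0,"wz":0},{"dx":0,"dy":0,"dz":0.15,"wx":0,"wy":0,"wz":0},{"dx":0,"dy":0,"dz":0.08,"wx":0,"wy":0,"wz":0},{"dx":0,"dy":0,"dz":0.08,"wx":0,"wy":0,"wz":0}]'

```text
time_s: 14.3
eef_pos: [588.2, 57.0, 142.8]
ee_rot: [0.0, 0.807, 0.59, 0.0]
force: [-0.6, 0.5, -2.7]
grip_width: 0.761
grip_force: 34.7
```

Emit:
step_arm --increments '[{"dx":0,"dy":0,"dz":0.06,"wx":0,"wy":0,"wz":0},{"dx":0,"dy":0,"dz":0.06,"wx":0,"wy":0,"wz":0},{"dx":0,"dy":0,"dz":0,"wx":0,"wy":0,"wz":0},{"dx":0,"dy":0,"dz":0,"wx":0,"wy":0,"wz":0}]'

```text
time_s: 14.7
eef_pos: [588.2, 56.8, 139.8]
ee_rot: [0.0, 0.807, 0.59, 0.0]
force: [-0.4, 1.3, -1.4]
grip_width: 0.763
grip_force: 34.9
```

Emit:
step_arm --increments '[{"dx":0,"dy":0,"dz":0.06,"wx":0,"wy":0,"wz":0},{"dx":0,"dy":0,"dz":0.04,"wx":0,"wy":0,"wz":0},{"dx":0,"dy":0,"dz":0,"wx":0,"wy":0,"wz":0},{"dx":0,"dy":0,"dz":0,"wx":0,"wy":0,"wz":0}]'

```text
time_s: 15.1
eef_pos: [588.2, 56.7, 137.2]
ee_rot: [0.0, 0.807, 0.59, 0.0]
force: [0.2, 0.6, 1.1]
grip_width: 0.762
grip_force: 35.0
```

Emit:
step_arm --increments '[{"dx":0,"dy":0,"dz":0,"wx":0,"wy":0,"wz":0},{"dx":0,"dy":0,"dz":0,"wx":0,"wy":0,"wz":0},{"dx":0,"dy":0,"dz":0,"wx":0,"wy":0,"wz":0}]' --fingers 71

```text
time_s: 15.4
eef_pos: [588.0, 56.6, 137.0]
ee_rot: [0.0, 0.807, 0.59, -0.0]
force: [0.5, 0.1, -1.0]
grip_width: 0.834
grip_force: 0.0
```

Emit:
step_arm --increments '[{"dx":0,"dy":0,"dz":0,"wx":0,"wy":0,"wz":0},{"dx":0,"dy":0,"dz":-0.5,"wx":0,"wy":0,"wz":0},{"dx":0,"dy":0,"dz":-1,"wx":0,"wy":0,"wz":0},{"dx":0,"dy":0,"dz":-1,"wx":0,"wy":0,"wz":0},{"dx":0,"dy":0,"dz":-1,"wx":0,"wy":0,"wz":0}]' --fingers 85

```text
time_s: 15.9
eef_pos: [588.0, 56.7, 226.6]
ee_rot: [0.0, 0.807, 0.59, 0.0]
force: [0.9, -0.0, 0.4]
grip_width: 0.996
grip_force: 0.0
```

Emit:
step_arm --increments '[{"dx":0,"dy":0,"dz":-1,"wx":0,"wy":0,"wz":0},{"dx":0,"dy":0,"dz":-1,"wx":0,"wy":0,"wz":0},{"dx":0,"dy":0,"dz":-1,"wx":0,"wy":0,"wz":0}]'

```text
time_s: 16.2
eef_pos: [587.8, 56.7, 301.7]
ee_rot: [0.0, 0.807, 0.59, 0.0]
force: [-0.2, -0.9, 0.1]
grip_width: 0.998
grip_force: 0.0
```

```bash
cat > e.py <<'E'
from plan import *
import sys
s=ctrl.sense();print(s["time_s"],np.round(s["eef_pos"],1),np.round(s["joints"],2))
for n in("top","side"):
    c=eyes.capture(n); cv2.imwrite(f"pics/{n}{sys.argv[1]}.png",c["frame"])
    for l in sys.argv[2:]:
        for d in eyes.landmark_of(n,l)[:2]:
            w=toW(c,d["point"]); print(n,l,round(d["p"],2),w.round(1),np.round(pix(c,w)))
E
python3 e.py 1 bottle jar needle_tip zero_mark knob_grip dial_centre
```

```text
16.2 [587.8  56.7 301.7] [-0.1   0.44  1.21 -0.    1.5   0.21]
top bottle 0.76 [556.5 -24.1  96.7] [341. 227.]
top jar 0.84 [5.354e+02 2.903e+02 5.000e-01] [211. 241.]
top jar 0.7 [406.2 421.3   3. ] [154. 293.]
top zero_mark 0.68 [793.4 -12.9  92.7] [336. 128.]
top zero_mark 0.2 [264.8 289.9  -3.3] [207. 353.]
top knob_grip 0.83 [ 682.2 -180.3   89.4] [408. 175.]
top dial_centre 0.7 [737.7 -36.1  89.3] [346. 151.]
side bottle 0.87 [557.  -25.1 103.3] [311. 215.]
side bottle 0.26 [ 2.865e+02 -3.782e+02 -3.000e-01] [422. 179.]
side jar 0.93 [395.7 417.4   0.6] [319. 384.]
side jar 0.92 [581.9  59.   97.9] [293. 236.]
side needle_tip 0.54 [737.4  21.9  90.8] [245. 215.]
side zero_mark 0.66 [791.6 -10.9  94.2] [232. 203.]
side knob_grip 0.68 [ 678.6 -180.1   92.3] [288. 173.]
side knob_grip 0.59 [737.2 -31.9  92.9] [252. 202.]
side dial_centre 0.56 [734.8 -35.4  90.3] [254. 202.]
```

```bash
cat > dial.py <<'E'
from h import *
def dial(c,C=(735.5,-35.5)):
    g=cv2.cvtColor(c["frame"],cv2.COLOR_BGR2GRAY).astype(np.float32)
    th=np.arange(0,360,.5); out=[]
    def samp(r,z):
        p=np.array([pix(c,[C[0]+r*np.cos(t),C[1]+r*np.sin(t),z]) for t in np.radians(th)],np.float32)
        return cv2.remap(g,p[None,:,0],p[None,:,1],cv2.INTER_LINEAR)[0]
    def peak(rs):
        a=np.mean([samp(r,92.) for r in rs],0); a=np.median(a)-a
        i=a.argmax(); w=np.array([a[(i+k)%len(a)] for k in range(-20,21)]).clip(a.max()*.3)-a.max()*.3
        return round(th[i]+.5*(w*np.arange(-20,21)).sum()/w.sum(),1),round(float(a.max()))
    return "needle",peak([34,40,46,52]),"mark",peak([65,68,71])
E
python3 - <<'E'
from plan import *; from dial import dial
c=eyes.capture("top"); print("top",dial(c)); c=eyes.capture("side"); print("side",dial(c))
s=ctrl.sense();P=s["eef_pos"];R=quat(s);print(np.round(P,1))
G=np.array([680.5,-180,90]);a=tool(70,30,-80);ax=-a.as_matrix()[:,2];print(ax)
P,R=plan(P,R,[690,-150,290],tool(70,30,-40),"1")
P,R=plan(P,R,G+110*ax,a,"2")
P,R=plan(P,R,G+2*ax,a,"3"); print(P)
E
```

```text
top ('needle', (np.float64(187.2), 95), 'mark', (np.float64(18.1), 98))
side ('needle', (np.float64(84.3), 48), 'mark', (np.float64(23.1), 57))
[588.   56.7 299.5]
[-0.17101007 -0.46984631  0.8660254 ]
1 8 rows
 0 dx=-1 dy=0.96 dz=0.06 wx=-0.28 wy=0.71 wz=-0.92
 1 dx=-1 dy=0.79 dz=0.01 wx=-0.25 wy=0.66 wz=-0.85
 2 dx=-1 dy=0.66 dz=-0.04 wx=-0.24 wy=0.62 wz=-0.8
 3 dx=-1 dy=0.55 dz=-0.09 wx=-0.23 wy=0.59 wz=-0.76
 4 dx=-1 dy=0.45 dz=-0.14 wx=-0.22 wy=0.57 wz=-0.73
 5 dx=-1 dy=0.37 dz=-0.19 wx=-0.21 wy=0.55 wz=-0.72
 6 dx=-1 dy=0.3 dz=-0.23 wx=-0.21 wy=0.55 wz=-0.71
 7 dx=-0.91 dy=0.2 dz=-0.26 wx=-0.2 wy=0.5 wz=-0.64
2 7 rows
 0 dx=-0.59 dy=-0.48 dz=0.28 wz=-1
 1 dx=-0.54 dy=-0.54 dz=0.29 wz=-1
 2 dx=-0.47 dy=-0.6 dz=0.28 wz=-1
 3 dx=-0.41 dy=-0.64 dz=0.29 wz=-1
 4 dx=-0.34 dy=-0.68 dz=0.28 wz=-1
 5 dx=-0.27 dy=-0.72 dz=0.29 wz=-1
 6 dx=-0.13 dy=-0.49 dz=0.19 wz=-0.67
3 5 rows
 0 dz=1
 1 dz=1
 2 dz=1
 3 dz=1
 4 dy=-0.01 dz=0.32
[ 680.10796408 -181.00769997   91.69250295]
```

Emit:
step_arm --increments '[{"dx":-1,"dy":0.96,"dz":0.06,"wx":-0.28,"wy":0.71,"wz":-0.92},{"dx":-1,"dy":0.79,"dz":0.01,"wx":-0.25,"wy":0.66,"wz":-0.85},{"dx":-1,"dy":0.66,"dz":-0.04,"wx":-0.24,"wy":0.62,"wz":-0.8},{"dx":-1,"dy":0.55,"dz":-0.09,"wx":-0.23,"wy":0.59,"wz":-0.76},{"dx":-1,"dy":0.45,"dz":-0.14,"wx":-0.22,"wy":0.57,"wz":-0.73}]' --fingers 68

```text
time_s: 17.5
eef_pos: [655.9, -81.5, 293.3]
ee_rot: [-0.045, 0.652, 0.738, 0.17]
force: [-0.3, 0.2, 0.7]
grip_width: 0.793
grip_force: 0.0
```

Emit:
step_arm --increments '[{"dx":-1,"dy":0.37,"dz":-0.19,"wx":-0.21,"wy":0.55,"wz":-0.72},{"dx":-1,"dy":0.3,"dz":-0.23,"wx":-0.21,"wy":0.55,"wz":-0.71},{"dx":-0.91,"dy":0.2,"dz":-0.26,"wx":-0.2,"wy":0.5,"wz":-0.64},{"dx":0,"dy":0,"dz":0,"wx":0,"wy":0,"wz":0},{"dx":0,"dy":0,"dz":0,"wx":0,"wy":0,"wz":0}]'

```text
time_s: 18.0
eef_pos: [689.9, -150.5, 289.4]
ee_rot: [-0.067, 0.555, 0.791, 0.25]
force: [-0.9, 1.1, -0.0]
grip_width: 0.795
grip_force: 0.0
```

```bash
cat > k.py <<'E'
from plan import *
s=ctrl.sense();P=s["eef_pos"];R=quat(s);print(s["time_s"],np.round(P,1),np.round(s["joints"],2))
c=camW(eyes.capture("wrist"),s)
for l in("knob_grip","dial_centre","zero_mark","needle_tip"):
    for d in eyes.landmark_of("wrist",l)[:1]: w=toW(c,d["point"]); print(l,round(d["p"],2),w.round(1),np.round(pix(c,w)))
G=np.array([680.5,-180,90]);a=tool(70,30,-80);ax=-a.as_matrix()[:,2]
P,R=plan(P,R,G+110*ax,a,"2")
P,R=plan(P,R,G+2*ax,a,"3"); print(P)
E
python3 k.py
```

```text
18.0 [ 689.9 -150.5  289.4] [-0.55  0.73  0.84  0.52  1.67 -0.87]
knob_grip 0.59 [ 677.4 -179.    86.4] [234. 329.]
dial_centre 0.65 [736.2 -31.7  89.3] [330. 207.]
zero_mark 0.72 [794.7 -12.   95.5] [383. 207.]
needle_tip 0.96 [745.2  28.5  93.3] [352. 159.]
2 7 rows
 0 dx=-0.59 dy=-0.48 dz=0.28 wz=-1
 1 dx=-0.53 dy=-0.54 dz=0.28 wz=-1
 2 dx=-0.47 dy=-0.59 dz=0.28 wz=-1
 3 dx=-0.41 dy=-0.64 dz=0.28 wz=-1
 4 dx=-0.34 dy=-0.67 dz=0.29 wz=-1
 5 dx=-0.27 dy=-0.71 dz=0.28 wz=-1
 6 dx=-0.13 dy=-0.5 dz=0.2 wz=-0.69
3 5 rows
 0 dz=1
 1 dz=1
 2 dz=1
 3 dz=1
 4 dz=0.32
[ 680.17620137 -180.80706479   91.7380925 ]
```

Emit:
step_arm --increments '[{"dx":-0.59,"dy":-0.48,"dz":0.28,"wx":0,"wy":0,"wz":-1},{"dx":-0.53,"dy":-0.54,"dz":0.28,"wx":0,"wy":0,"wz":-1},{"dx":-0.47,"dy":-0.59,"dz":0.28,"wx":0,"wy":0,"wz":-1},{"dx":-0.41,"dy":-0.64,"dz":0.28,"wx":0,"wy":0,"wz":-1},{"dx":-0.34,"dy":-0.67,"dz":0.29,"wx":0,"wy":0,"wz":-1}]'

```text
time_s: 18.75
eef_pos: [668.8, -210.6, 212.2]
ee_rot: [0.001, 0.328, 0.908, 0.259]
force: [0.3, 0.0, -0.0]
grip_width: 0.795
grip_force: 0.0
```

Emit:
step_arm --increments '[{"dx":-0.27,"dy":-0.71,"dz":0.28,"wx":0,"wy":0,"wz":-1},{"dx":-0.13,"dy":-0.5,"dz":0.2,"wx":0,"wy":0,"wz":-0.69},{"dx":0,"dy":0,"dz":0,"wx":0,"wy":0,"wz":0},{"dx":0,"dy":0,"dz":0,"wx":0,"wy":0,"wz":0}]'

```text
time_s: 19.15
eef_pos: [662.2, -230.7, 186.7]
ee_rot: [0.023, 0.25, 0.933, 0.258]
force: [1.2, -1.0, 0.4]
grip_width: 0.795
grip_force: 0.0
```

```bash
python3 k.py
python3 - <<'E'
from h import *
c=eyes.capture("wrist");cv2.imwrite("pics/k.png",c["frame"])
E
```

```text
19.15 [ 662.2 -230.7  186.7] [-0.66  0.81  0.96  0.5   1.55 -1.77]
knob_grip 0.34 [666.  348.8   0.8] [560.   5.]
dial_centre 0.73 [732.9 -32.4  88. ] [461. 198.]
zero_mark 0.56 [792.2  -9.2  92.4] [494. 234.]
needle_tip 0.57 [741.5  29.1  88.4] [501. 171.]
2 1 rows
 0 dy=-0.07 dz=0.03 wz=0.01
3 5 rows
 0 dz=1
 1 dz=1
 2 dz=1
 3 dz=1
 4 dz=0.32
[ 680.1037715  -180.87572881   91.67555405]
```

View pics/k.png

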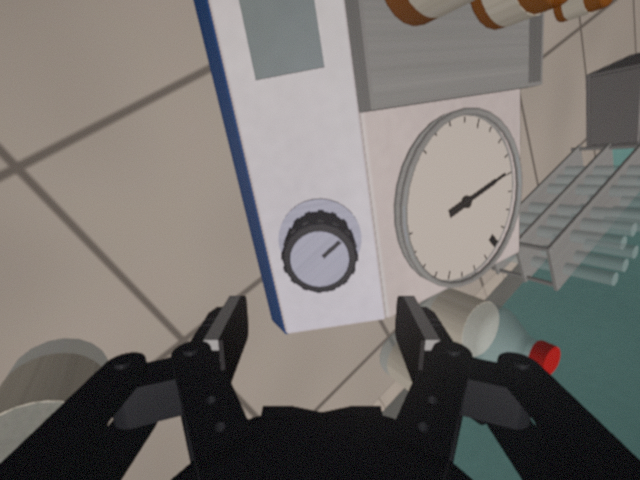

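Run:
```python
from h import *
c=eyes.capture("wrist");T=np.array(c["tool_from_camera"])
g=np.array([680.5,-180,90]);s=ctrl.sense();print("G in tool",quat(s).inv().apply(g-s["eef_pos"]).round(1))
for (u,v,z) in((320,263,92),(319,236,138)):
    d=T[:3,:3]@np.array([(u-c["cx"])/c["fx"],(v-c["cy"])/c["fy"],1]);o=T[:3,3]
    print((o+d*(z-o[2])/d[2]).round(1))
print(c["fx"],T.round(2).tolist())
```

```text
G in tool [  0.   -1.2 110.5]
[-3.  -0.8 92. ]
[  2.4  -1.7 138. ]
331.0555175019079 [[0.0, -0.95, -0.3, 77.61], [1.0, 0.0, 0.0, -0.05], [-0.0, -0.3, 0.95, -116.76], [0.0, 0.0, 0.0, 1.0]]
```

The picture shows the knob face at (320,263), centred between the fingers. The needle points to (505,174) and the bold mark is at (493,240). Descending along the axis.

Emit:
step_arm --increments '[{"dx":0,"dy":-0.05,"dz":1,"wx":0,"wy":0,"wz":0},{"dx":0,"dy":0,"dz":1,"wx":0,"wy":0,"wz":0},{"dx":0,"dy":0,"dz":1,"wx":0,"wy":0,"wz":0},{"dx":0,"dy":0,"dz":0.8,"wx":0,"wy":0,"wz":0},{"dx":0,"dy":0,"dz":0.5,"wx":0,"wy":0,"wz":0}]'

```text
time_s: 20.0
eef_pos: [679.7, -180.6, 90.8]
ee_rot: [0.022, 0.249, 0.933, 0.258]
force: [0.2, 0.1, -0.6]
grip_width: 0.797
grip_force: 0.0
```

Emit:
step_arm --increments '[{"dx":0,"dy":0,"dz":0,"wx":0,"wy":0,"wz":0},{"dx":0,"dy":0,"dz":0,"wx":0,"wy":0,"wz":0},{"dx":0,"dy":0,"dz":0,"wx":0,"wy":0,"wz":0},{"dx":0,"dy":0,"dz":0,"wx":0,"wy":0,"wz":0},{"dx":0,"dy":0,"dz":0,"wx":0,"wy":0,"wz":0}]' --fingers 40 --squeeze 30

```text
time_s: 20.5
eef_pos: [679.8, -180.8, 92.0]
ee_rot: [0.022, 0.249, 0.933, 0.259]
force: [3.9, 7.9, -8.1]
grip_width: 0.6
grip_force: 36.5
```

```bash
python3 -c "
from h import *
s=ctrl.sense()
R=quat(s);print(np.round(s['joints'],2),R.inv().apply(s['force']),s['wrist_torque'],R.inv().apply(np.array([680.5,-180,90])-s['eef_pos']).round(1))"
```

```text
[-0.59  0.89  1.07  0.52  1.35 -1.8 ] [-0.35675784  3.67685323 11.37271545] [-0.02785556  0.0033707  -0.0430169 ] [-0.4 -0.1  2.3]
```

Emit:
step_arm --increments '[{"dx":0,"dy":0,"dz":0,"wx":0,"wy":0,"wz":1},{"dx":0,"dy":0,"dz":0,"wx":0,"wy":0,"wz":1},{"dx":0,"dy":0,"dz":0,"wx":0,"wy":0,"wz":1},{"dx":0,"dy":0,"dz":0,"wx":0,"wy":0,"wz":1},{"dx":0,"dy":0,"dz":0,"wx":0,"wy":0,"wz":1}]'

```text
time_s: 21.0
eef_pos: [680.7, -179.9, 92.8]
ee_rot: [-0.045, 0.483, 0.836, 0.257]
force: [10.3, 11.0, -6.8]
grip_width: 0.6
grip_force: 36.6
```

```bash
cat > q.py <<'E'
from plan import *; from dial import dial
s=ctrl.sense();R=quat(s);print(s["time_s"],np.round(s['joints'],2),R.inv().apply(s['force']).round(1),"spin",(tool(70,30,-80).inv()*R).as_euler("zyx",degrees=True).round(1))
c=camW(eyes.capture("wrist"),s);print("wrist",dial(c)); print("top",dial(eyes.capture("top"))); print("side",dial(eyes.capture("side")))
E
python3 q.py
```

```text
21.0 [-0.59  0.89  1.07  0.52  1.35 -1.27] [ 1.  10.4 12.8] spin [30.1  0.  -0.2]
wrist ('needle', (np.float64(69.5), 122), 'mark', (np.float64(18.8), 116))
top ('needle', (np.float64(67.9), 166), 'mark', (np.float64(20.5), 182))
side ('needle', (np.float64(72.4), 39), 'mark', (np.float64(23.2), 56))
```

Emit:
step_arm --increments '[{"dx":0,"dy":0,"dz":0,"wx":0,"wy":0,"wz":1},{"dx":0,"dy":0,"dz":0,"wx":0,"wy":0,"wz":1},{"dx":0,"dy":0,"dz":0,"wx":0,"wy":0,"wz":1},{"dx":0,"dy":0,"dz":0,"wx":0,"wy":0,"wz":1},{"dx":0,"dy":0,"dz":0,"wx":0,"wy":0,"wz":1}]'

```text
time_s: 21.65
eef_pos: [682.0, -179.6, 93.2]
ee_rot: [-0.109, 0.683, 0.682, 0.237]
force: [19.9, 11.5, -9.2]
grip_width: 0.599
grip_force: 36.5
```

Emit:
step_arm --increments '[{"dx":0,"dy":0,"dz":0,"wx":0,"wy":0,"wz":1},{"dx":0,"dy":0,"dz":0,"wx":0,"wy":0,"wz":1},{"dx":0,"dy":0,"dz":0,"wx":0,"wy":0,"wz":1},{"dx":0,"dy":0,"dz":0,"wx":0,"wy":0,"wz":1},{"dx":0,"dy":0,"dz":0,"wx":0,"wy":0,"wz":1}]'

```text
time_s: 22.15
eef_pos: [683.3, -180.0, 93.4]
ee_rot: [-0.165, 0.837, 0.482, 0.202]
force: [29.7, 11.0, -13.4]
grip_width: 0.601
grip_force: 36.4
```

Emit:
step_arm --increments '[{"dx":0,"dy":0,"dz":0,"wx":0,"wy":0,"wz":1},{"dx":0,"dy":0,"dz":0,"wx":0,"wy":0,"wz":1},{"dx":0,"dy":0,"dz":0,"wx":0,"wy":0,"wz":1},{"dx":0,"dy":0,"dz":0,"wx":0,"wy":0,"wz":1},{"dx":0,"dy":0,"dz":0,"wx":0,"wy":0,"wz":1}]'

```text
time_s: 22.65
eef_pos: [684.3, -180.9, 93.1]
ee_rot: [-0.21, 0.933, 0.248, 0.154]
force: [37.9, 6.3, -18.8]
grip_width: 0.6
grip_force: 36.2
```

```bash
python3 q.py
```

```text
22.65 [-0.59  0.89  1.07  0.53  1.34  0.3 ] [26.6 20.9 26.2] spin [120.   -0.7  -0.3]
wrist ('needle', (np.float64(37.3), 138), 'mark', (np.float64(0.0), 165))
top ('needle', (np.float64(34.1), 153), 'mark', (np.float64(20.5), 182))
side ('needle', (np.float64(36.0), 40), 'mark', (np.float64(23.1), 57))
```

Emit:
step_arm --increments '[{"dx":0,"dy":0,"dz":0,"wx":0,"wy":0,"wz":0},{"dx":0,"dy":0,"dz":0,"wx":0,"wy":0,"wz":0},{"dx":0,"dy":0,"dz":0,"wx":0,"wy":0,"wz":0}]' --fingers 66

```text
time_s: 23.1
eef_pos: [679.8, -182.4, 93.1]
ee_rot: [-0.212, 0.933, 0.251, 0.149]
force: [0.1, 0.2, 0.0]
grip_width: 0.772
grip_force: 0.0
```

```bash
python3 q.py;python3 - <<'E'
from h import *
s=ctrl.sense();p=np.array(s["eef_pos"]);print(p.round(1),(quat(s).inv().apply(np.array([685,-181,92.5])-p)/25).round(2))
E
```

```text
23.1 [-0.59  0.89  1.07  0.52  1.35  0.29] [ 0.2 -0.1  0.1] spin [ 1.199e+02 -1.000e-01 -0.000e+00]
wrist ('needle', (np.float64(38.4), 148), 'mark', (np.float64(0.0), 163))
top ('needle', (np.float64(34.1), 153), 'mark', (np.float64(20.5), 182))
side ('needle', (np.float64(35.8), 40), 'mark', (np.float64(23.2), 56))
[ 679.8 -182.1   92.7] [0.19 0.08 0.06]
```

Emit:
step_arm --increments '[{"dx":0.19,"dy":0.08,"dz":0.02,"wx":0,"wy":0,"wz":0},{"dx":0,"dy":0,"dz":0,"wx":0,"wy":0,"wz":0}]'

```text
time_s: 23.45
eef_pos: [685.4, -181.1, 93.2]
ee_rot: [-0.212, 0.933, 0.251, 0.149]
force: [-0.8, 0.5, -0.4]
grip_width: 0.772
grip_force: 0.0
```

Emit:
step_arm --increments '[{"dx":0,"dy":0,"dz":0,"wx":0,"wy":0,"wz":0},{"dx":0,"dy":0,"dz":0,"wx":0,"wy":0,"wz":0},{"dx":0,"dy":0,"dz":0,"wx":0,"wy":0,"wz":0},{"dx":0,"dy":0,"dz":0,"wx":0,"wy":0,"wz":0}]' --fingers 40

```text
time_s: 23.85
eef_pos: [684.9, -181.1, 93.1]
ee_rot: [-0.212, 0.933, 0.251, 0.149]
force: [0.4, 0.2, 2.4]
grip_width: 0.598
grip_force: 31.5
```

Emit:
step_arm --increments '[{"dx":0,"dy":0,"dz":0,"wx":0,"wy":0,"wz":1},{"dx":0,"dy":0,"dz":0,"wx":0,"wy":0,"wz":1},{"dx":0,"dy":0,"dz":0,"wx":0,"wy":0,"wz":1},{"dx":0,"dy":0,"dz":0,"wx":0,"wy":0,"wz":1},{"dx":0,"dy":0,"dz":0,"wx":0,"wy":0,"wz":0}]'

```text
time_s: 24.35
eef_pos: [685.3, -182.0, 92.7]
ee_rot: [-0.238, 0.965, 0.05, 0.102]
force: [4.2, -4.4, -2.3]
grip_width: 0.603
grip_force: 31.4
```

```bash
python3 q.py
python3 - <<'E'
from h import *
s=ctrl.sense(); w=eyes.capture("wrist")["frame"]
c=eyes.capture("top"); u,v=map(int,pix(c,[735.5,-35.5,92])); print(u,v)
t=cv2.resize(c["frame"][v-40:v+40,u-40:u+40],(400,400),interpolation=cv2.INTER_CUBIC)
c=eyes.capture("side"); u,v=map(int,pix(c,[735.5,-35.5,92])); print(u,v)
t2=cv2.resize(c["frame"][v-40:v+40,u-40:u+40],(400,400),interpolation=cv2.INTER_CUBIC)
cv2.imwrite("pics/m.png",np.hstack([t,t2]));cv2.imwrite("pics/w2.png",w)
E
```

```text
24.35 [-0.59  0.9   1.05  0.52  1.36  0.73] [3.4 5.5 0.6] spin [ 1.441e+02 -1.000e-01  0.000e+00]
wrist ('needle', (np.float64(29.7), 146), 'mark', (np.float64(17.7), 145))
top ('needle', (np.float64(25.2), 141), 'mark', (np.float64(20.5), 180))
side ('needle', (np.float64(26.1), 40), 'mark', (np.float64(23.2), 57))
345 151
253 201
```

View pics/m.png

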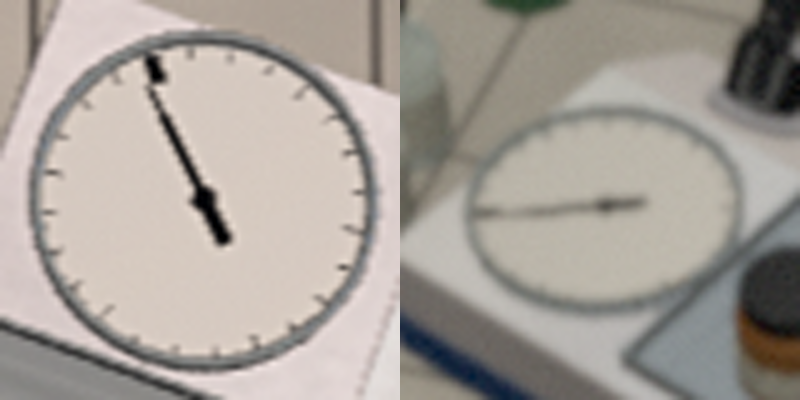

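The top crop (left) shows the needle tip at (150,88) and the bold mark centred at (154,68), with the pivot at (203,200). About 4.8° of needle remains, which is about 12° of knob.

Emit:
step_arm --increments '[{"dx":0,"dy":0,"dz":0,"wx":0,"wy":0,"wz":0.8},{"dx":0,"dy":0,"dz":0,"wx":0,"wy":0,"wz":0.8},{"dx":0,"dy":0,"dz":0,"wx":0,"wy":0,"wz":0},{"dx":0,"dy":0,"dz":0,"wx":0,"wy":0,"wz":0}]'

```text
time_s: 25.05
eef_pos: [685.3, -182.4, 92.5]
ee_rot: [-0.245, 0.966, -0.03, 0.082]
force: [5.1, -5.2, -3.3]
grip_width: 0.604
grip_force: 31.5
```

```bash
cat > r.py <<'E'
from h import *; from dial import dial
c=eyes.capture("top"); print(ray(c,345.6,151,93).round(1),"tip by eye 0:",dial(c))
for C in((735.5,-36.5),(737,-36),(736,-34.5)): print(C,dial(c,C))
for n in("top","side"):
    c=eyes.capture(n)
    for l in("needle_tip","zero_mark"):
        for d in eyes.landmark_of(n,l)[:1]: print(n,l,toW(c,d["point"]).round(1),d["p"])
c=eyes.capture("side");print(dial(c))
E
python3 r.py
```

```text
[736.8 -34.8  93. ] tip by eye 0: ('needle', (np.float64(21.8), 135), 'mark', (np.float64(20.5), 189))
(735.5, -36.5) ('needle', (np.float64(23.1), 138), 'mark', (np.float64(21.3), 185))
(737, -36) ('needle', (np.float64(23.3), 135), 'mark', (np.float64(21.3), 197))
(736, -34.5) ('needle', (np.float64(20.8), 133), 'mark', (np.float64(19.9), 194))
top needle_tip [792.7 -12.6  95.3] 0.59
top zero_mark [792.6 -13.3  95.1] 0.9
side needle_tip [786.7 -11.7  95.1] 0.58
side zero_mark [789.5 -13.3  93.8] 0.76
('needle', (np.float64(21.4), 37), 'mark', (np.float64(23.1), 59))
```

```bash
cat > ln.py <<'E'
from h import *
def run(c,n,zn=94.,zm=92.5,C=np.array([736.3,-35.2])):
    g=cv2.cvtColor(c["frame"],cv2.COLOR_BGR2GRAY).astype(np.float32)
    X=np.arange(-80,80.1,.5); gx,gy=np.meshgrid(X,X)
    def rect(z):
        p=np.array([pix(c,[C[0]+a,C[1]+b,z]) for a,b in zip(gx.ravel(),gy.ravel())],np.float32).reshape(*gx.shape,2)
        return cv2.remap(g,p[...,0].copy(),p[...,1].copy(),cv2.INTER_CUBIC)
    r=np.hypot(gx,gy); az=np.degrees(np.arctan2(gy,gx))
    def w(I,sel): b=np.median(I[r<55]); q=np.where(sel,(b-I),0); return np.where(q>.35*q.max(),q,0)
    a=w(rect(zn),(r<54)&(r>6)&((abs(az-21)<15)|(abs(abs(az-21)-180)<15)))
    m=w(rect(zm),(r>63)&(r<73)&(abs(az-21)<12))
    ctr=np.array([(a*gx).sum(),(a*gy).sum()])/a.sum()
    M=np.cov(np.stack([gx.ravel(),gy.ravel()]),aweights=a.ravel()); d=np.linalg.eigh(M)[1][:,1]; d*=np.sign(d[0])
    mk=np.array([(m*gx).sum(),(m*gy).sum()])/m.sum()
    off=d[0]*(mk-ctr)[1]-d[1]*(mk-ctr)[0]
    print(n,"needle az",np.degrees(np.arctan2(d[1],d[0])).round(2),"ctr",ctr.round(1),"mark",mk.round(1),"mark ccw of line mm",off.round(2),"cam",(-c["R"].T@c["t"]).round())
s=ctrl.sense(); run(camW(eyes.capture("wrist"),s),"wrist")
for k in range(2): run(eyes.capture("top"),"top")
run(eyes.capture("side"),"side")
E
python3 ln.py
```

```text
wrist needle az 21.56 ctr [12.8  5. ] mark [64.6 19.9] mark ccw of line mm -5.12 cam [ 740. -244.  205.]
top needle az 21.96 ctr [12.   5.2] mark [63.6 23.9] mark ccw of line mm -1.94 cam [ 360.   49. 1211.]
top needle az 21.95 ctr [12.   5.2] mark [63.6 23.9] mark ccw of line mm -1.94 cam [ 360.   49. 1211.]
side needle az 22.16 ctr [8.  4.7] mark [63.  26.9] mark ccw of line mm -0.18 cam [ 216. 1080. 1351.]
```

All three views agree once needle-height parallax is allowed for. The mark lies about 2 mm clockwise at r = 68, which is 1.6° of needle or about 4° of knob.

Emit:
step_arm --increments '[{"dx":0,"dy":0,"dz":0,"wx":0,"wy":0,"wz":0.68},{"dx":0,"dy":0,"dz":0,"wx":0,"wy":0,"wz":0},{"dx":0,"dy":0,"dz":0,"wx":0,"wy":0,"wz":0}]'

```text
time_s: 25.95
eef_pos: [685.3, -182.6, 92.4]
ee_rot: [-0.247, 0.964, -0.065, 0.073]
force: [5.1, -6.5, -4.8]
grip_width: 0.601
grip_force: 31.5
```

```bash
sed -i 's/zn=94./zn=95.9/' ln.py; python3 ln.py
```

```text
wrist needle az 18.62 ctr [16.9  2.9] mark [64.5 19.9] mark ccw of line mm 0.96 cam [ 740. -249.  202.]
top needle az 20.3 ctr [11.6  5. ] mark [63.6 23.9] mark ccw of line mm -0.34 cam [ 360.   49. 1211.]
top needle az 20.32 ctr [11.6  5. ] mark [63.6 23.9] mark ccw of line mm -0.35 cam [ 360.   49. 1211.]
side needle az 22.43 ctr [15.6  8.9] mark [63.  26.8] mark ccw of line mm -1.55 cam [ 216. 1080. 1351.]
```

Emit:
step_arm --increments '[{"dx":0,"dy":0,"dz":0,"wx":0,"wy":0,"wz":0},{"dx":0,"dy":0,"dz":0,"wx":0,"wy":0,"wz":0},{"dx":0,"dy":0,"dz":0,"wx":0,"wy":0,"wz":0}]' --fingers 68

```text
time_s: 26.45
eef_pos: [684.9, -180.9, 93.0]
ee_rot: [-0.249, 0.964, -0.064, 0.072]
force: [0.3, 0.0, -0.5]
grip_width: 0.797
grip_force: 0.0
```

Emit:
step_arm --increments '[{"dx":0,"dy":0,"dz":-0.5,"wx":0,"wy":0,"wz":0},{"dx":0,"dy":0,"dz":-1,"wx":0,"wy":0,"wz":0},{"dx":0,"dy":0,"dz":-1,"wx":0,"wy":0,"wz":0},{"dx":0,"dy":0,"dz":-1,"wx":0,"wy":0,"wz":0},{"dx":0,"dy":0,"dz":-1,"wx":0,"wy":0,"wz":0}]'

```text
time_s: 26.95
eef_pos: [665.3, -234.8, 192.3]
ee_rot: [-0.248, 0.964, -0.064, 0.073]
force: [-0.0, 0.0, -0.6]
grip_width: 0.793
grip_force: 0.0
```

Emit:
step_arm --increments '[{"dx":0,"dy":0,"dz":-1,"wx":0,"wy":0,"wz":0},{"dx":0,"dy":0,"dz":-1,"wx":0,"wy":0,"wz":0},{"dx":0,"dy":0,"dz":-1,"wx":0,"wy":0,"wz":0},{"dx":0,"dy":0,"dz":0,"wx":0,"wy":0,"wz":0},{"dx":0,"dy":0,"dz":0,"wx":0,"wy":0,"wz":0}]'

```text
time_s: 27.45
eef_pos: [652.6, -269.3, 255.3]
ee_rot: [-0.249, 0.964, -0.064, 0.073]
force: [0.2, 0.0, -0.5]
grip_width: 0.795
grip_force: 0.0
```

```bash
python3 ln.py; python3 e.py 9 jar bottle
python3 - <<'E'
from h import *
t=cv2.imread("pics/top9.png"); a=cv2.resize(t[111:191,305:385],(400,400),interpolation=cv2.INTER_CUBIC)
b=cv2.resize(t[100:300,240:440],(400,400),interpolation=cv2.INTER_CUBIC)
cv2.imwrite("pics/f.png",np.hstack([a,b]))
E
```

```text
wrist needle az 19.81 ctr [10.8  3. ] mark [64.3 21.8] mark ccw of line mm -0.44 cam [ 708. -336.  365.]
top needle az 20.3 ctr [11.6  5. ] mark [63.6 23.9] mark ccw of line mm -0.34 cam [ 360.   49. 1211.]
top needle az 20.3 ctr [11.6  5. ] mark [63.6 23.9] mark ccw of line mm -0.33 cam [ 360.   49. 1211.]
side needle az 22.41 ctr [15.7  8.9] mark [63.1 26.6] mark ccw of line mm -1.69 cam [ 216. 1080. 1351.]
27.65 [ 652.8 -268.6  254.3] [-0.71  0.8   0.81  0.49  1.72  1.02]
top jar 0.83 [585.9  58.   95.8] [305. 214.]
top jar 0.62 [535.1 291.4   2. ] [210. 241.]
top bottle 0.66 [557.1 -22.6  94.8] [340. 227.]
side jar 0.67 [5.389e+02 2.895e+02 2.000e-01] [281. 327.]
side jar 0.59 [397.2 417.2   2. ] [319. 383.]
side bottle 0.83 [556.1 -22.2 103.8] [311. 216.]
side bottle 0.26 [ 6.573e+02  1.400e+00 -1.000e-01] [276. 237.]
```

View pics/f.png

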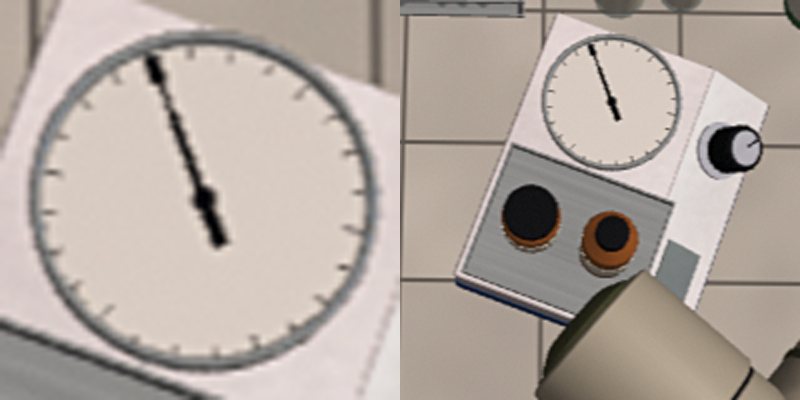

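The needle meets the bold mark at (154,68) in the left crop. In the right crop the jar (530,212) and bottle (610,232) stand upright side by side on the pan, and the gripper is clear. Handing in.

```bash
python3 -c "
from rig import finish_job
print(finish_job())"
```

```text
the job is handed in; nothing more can be done
None
```

The job is handed in at about 28 s: the large amber bottle and the squat amber jar stand upright side by side on the pan, the needle is on the bold zero mark (about 0.3 mm off in the top view), and the gripper is clear of everything.

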